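# Load a flanged bush into the slotted plate of a reaming fixture

### The arm

A 6-joint arm with a two-finger parallel gripper is mounted at the origin on a cart in front of the work surface, level with it; the furniture and walls round the work are solid. World frame = base frame: x ahead of the robot, y to its left, z up, the work surface at z = 0. Lengths are in m, angles in rad, forces in N, time in s.
With the tool pointing down it reaches from about 0.375 to 0.975 m from the base axis. Payload 3.8 kg.
Tool frame: the origin (TCP) lies midway between the tips of the shut fingers; the grasp point (between the pads) lies 19 mm behind it; z points along the fingers, y is the line along which they close (so a half turn about z gives the same grasp; the last joint's range is limited). The gripper opens to 85 mm and grips with 20 to 120 N. Pads are 22 mm wide; open, the fingers measure 114 mm over their backs; the gripper's body (76 mm by 85 mm) begins 54 mm behind the grasp point. The pads swing forward as they close: fully open they stand 13 mm farther back than shut.
Start: joints at [1.149, 0.264, 1.604, -0, 1.274, -0.037], TCP at [0.253, 0.626, 0.231] pointing down, gripper open.
Joint ranges: [-2.63, 2.63], [-0.94, 2.18], [0.31, 2.57], [-1.31, 4.45], [0, 2.66], [-2.55, 2.55]. Speed limits (rad/s): [2.57, 2.57, 3.14, 3.14, 3.14, 3.14].

### API

Orientations are given as a rotation vector (axis times angle).
In Python, from workcell import bot gives the robot as it stands.
- The arm moves only by the tool step_arm, never from a script. Its argument "motion" is a list of rows, each a list of 5 numbers: the finger opening in cm, from 0 to 8.54, then the shift along the tool's x, y, z in cm, then the turn about the tool's z in degrees. In form: [[claw, dx, dy, dz, twist], ...]. A call has 1 to 20 rows; each row is the pose to reach, as a shift and turn from the pose commanded when the call began, along the tool's axes at that moment; what a row does not reach only later rows make up. A row lasts 1/10 s, in which the tool goes at most 50 mm and 8.59 degrees, less where a joint would pass 70% of its speed; a pose out of reach is approached as far as the arm can. A call with a gripper value outside its range is refused whole. The fingers move at their own pace and stop on an object; "force" is the grip in N (left out, the last holds). Time passes only in rows, so rows that repeat a pose let the fingers close. It gives the time, the measured TCP pose, the force, the opening and the grip force at its end, in the units of the state.
- bot.read_state(): the state, without advancing time (a new reading comes with each control period).
- bot.read_camera(name): name is "scene" or "side" or "wrist"; returns (picture, depth): 384x512x3 uint8, red, green, blue; 384x512 float32, m along the optical axis (not along the pixel's ray), 0 where there is no reading.
- bot.calibration(name): a dict with "mtx" (3x3 intrinsics, pixels), "origin" and "orientation" of the camera in the world; the wrist camera has in their place "T_tool_cam" (4x4, takes a point from camera to tool coordinates, whose origin is the TCP and whose axes are the flange's). Camera axes: x right, y up, looking along -z (the intrinsics and any distortion apply to the point x, -y, -z); pixel columns grow to the right and rows downward; lengths in m; the calibration is good to about 2 mm. The wrist camera is an equidistant fisheye: a pixel r from the principal point sees the ray r / f radians off the axis. A picture is of the moment at which its call begins: read the wrist's pose just before it. calibration takes no time and is no camera call.
- bot.finish_job(): hands the job in; it is judged then, once.
The state is a dict: "time": time; "q": joint angles; "joint_vel": joint speeds; "joint_torque": joint torques, N m; "tool_pos": TCP position; "tcp_rot": TCP orientation; "wrist_force": force on the tool from outside, world axes, zero at the start; "torque": the same for the moment, N m; "width": opening from 0.0 (shut) to 1.0 (fully open); "grip_force": force on a finger pad.
Only numpy, scipy, OpenCV 4.12 (cv2) and the standard library are available. Lean on these libraries where they do the work, as an engineer would, in place of code of your own. Each camera call takes 0.05 s, during which the arm holds its last target. There are 200 camera calls.

### The job

Load the brass flanged bush, standing upright, into the reaming fixture: slide it sideways from the apron into the slot so that its flange goes in under the slotted plate, past the two spring plungers, and press it firmly home against the copper stop pad with a push of about 18 N that you hold for a moment. Never push it against the pad with more than 30 N, and do not force it if it jams or catches. Let go of it there, and leave the black bush and the tools lying around where they are.

Things in the scene. Friction and masses are not known exactly. Their poses are not given: they have to be found in the camera images.
- brass_bush_centre (a point): centre (half-way up, on the axis) of the brass flanged bush, a brass tube of 26 mm outer diameter standing loose and upright on a round flange of 44 mm diameter and 6 mm thickness; 85 mm tall in all, this point 42.5 mm above its underside; about 0.22 kg. z is up along the axis. Grip the barrel here or up to 15 mm higher, so that the fingertips clear the fixture's plate.
- black_bush_centre (a point): centre (half-way up) of the other flanged bush, dark steel, barrel 34 mm, flange 54 mm diameter, 85 mm tall, standing loose on the table; too thick for the slot; not to be used. The two bushes may stand in each other's place.
- fixture: the reaming fixture, fixed to the table. Origin on the table under the axis of a fully seated bush; x = slide-in direction (the slot opens to -x), y across, z up. Dark steel base 160 x 96 mm (x -105 to +55), its top at 10 mm; its front part (x -105 to -31) is a bare flat apron. Nothing is higher than 29 mm; brass plunger bodies stick out to y = +-65 mm at x = -6 mm.
- slot_mouth (a point): middle of the slot's mouth at the front edge of the bright steel plate, at the plate's top, 26 mm above the table, 31 mm before the seat; axes as the fixture's. The plate is 8 mm thick (18 to 26 mm above the table) over a tunnel 8 mm high and 50 mm wide for the flange. The slot is 28 mm wide; its mouth is flared from 48 mm over the first 10 mm.
- plungers (a point): midway between the two spring plungers, 6 mm before the seat, 22 mm above the table: on each side a steel ball of 8 mm diameter stands 4 mm out of the slot's wall on a 2.5 N/mm spring, and rolls easily. The barrel forces each back 3 mm: 3 to 8 N of push while its axis is 15 to 7 mm short of the seat, then the balls close behind it and draw it towards the stop with about 2 N.
- bush_seat (a point): where the bush's centre point is when it is fully home: on the fixture, 52.5 mm above the table, axes as the fixture's (x = slide-in direction, z up).
- apron_spot (a point): where the bush's centre point is when it stands on the apron in line with the slot: 70 mm before bush_seat along the fixture's -x, same height, same axes.
- stop_pad: the copper stop pad that closes the slot's end, rigidly fixed in the fixture; same origin and axes as the fixture. Its flat face is at x = +13 mm, where the barrel's side touches it when home; 27 mm wide, 18 to 26 mm above the table.
- spanner: large steel spanner lying loose on the table behind the fixture, 249 mm long; a bystander.
- bolt: zinc hex bolt lying loose on the grey mat, 72 mm long; a bystander.
- nut: zinc hex nut, 37 mm wide, lying loose on the grey mat; a bystander.
- brush: paint brush with a wooden handle, 200 mm long, lying loose at the left; a bystander.
- brass_bush: the brass bush itself; origin at the centre of its underside.

How it is judged:
On the way, in this order (a step that is already met when the one before it is completed fails the run):
1. the bush stands in the slot with its flange under the plate (x of brass_bush_centre in the frame of bush_seat above -0.032 m and y of brass_bush_centre in the frame of bush_seat between -0.003 and 0.003 m and z of brass_bush_centre in the frame of bush_seat between -0.003 and 0.003 m), for 0.05 s.
2. the bush is pressed home against the stop pad with 12 N or more for 0.2 s (contact force between brass_bush and stop_pad above 12 N and x of brass_bush_centre in the frame of bush_seat between -0.003 and 0.003 m), for 0.2 s.
At the end, for the whole second after the job is handed in: the brass bush stands upright (within 0.06 rad) and at rest in the slot with its flange under the plate, its centre within 2 mm of bush_seat along the slot and 2.5 mm across and in height, and nothing holds it (x of brass_bush_centre in the frame of bush_seat between -0.002 and 0.002 m and y of brass_bush_centre in the frame of bush_seat between -0.0025 and 0.0025 m and z of brass_bush_centre in the frame of bush_seat between -0.0025 and 0.0025 m and angle between brass_bush's own z axis and vertical below 0.06 rad and linear speed of brass_bush below 0.01 m/s); the robot touches nothing.
It fails at once if the bush is pushed against the stop pad with more than 30 N (contact force between brass_bush and stop_pad above 30 N).
It fails at once if the bush is forced: its contacts with the whole fixture add up to more than 70 N (contact force between brass_bush and fixture above 70 N).
It fails at once if the gripper or arm presses on the fixture with more than 40 N (contact force between any of the fingers, the arm and fixture above 40 N).
It fails at once if the black bush is moved by more than 20 mm (distance of black_bush_centre from where it was at the start of the episode above 0.02 m).
It fails at once if the spanner, bolt, nut or brush is moved by more than 20 mm (distance of any of spanner, bolt, nut, brush from where it was at the start of the episode above 0.02 m).
It also fails if it takes over 58 s, if anything falls off the work surface, if the arm or the gripper's body presses on something with over 40 N, if the wrist force passes 120 N, or if a joint passes its speed limit or range.

## Working session

There is one attempt and no reset: what is moved stays moved. The work goes in short steps, Python scripts to look and compute and a tool call to move; the robot and the scene stay as the last step left them, time stands still between calls to the robot, and variables do not carry over. Pictures are saved under pics/ and viewed, at most 12 in all, crops included, and the job is handed in when it is done.

Besides the shell and the picture viewer there is one more tool, called after ">>>" in YAML: its name, and indented under it one key for each argument. step_arm: Moves the arm, as the interface text tells. Its arguments: {"type":"object","properties":{"motion":{"type":"array","items":{"type":"array","items":{"type":"number"}}},"force":{"type":"number"}},"required":["motion"]}

```bash
mkdir -p pics; cat > h.py <<'E'
import numpy as np, cv2
from scipy.spatial.transform import Rotation as R
from workcell import bot
def cloud(name):
    s=bot.read_state(); im,d=bot.read_camera(name); c=bot.calibration(name); K=np.array(c["mtx"])
    v,u=np.mgrid[:384,:512]; x=(u-K[0,2])/K[0,0]; y=(v-K[1,2])/K[1,1]
    o=np.array(c["orientation"]); M=R.from_rotvec(o).as_matrix() if o.size==3 else o
    P=np.stack([x*d,-y*d,-d],-1)@M.T+np.array(c["origin"])
    P[d==0]=np.nan
    return im,d,P
E
python3 - <<'E'
from h import *
print(bot.read_state())
for n in("scene","side","wrist"):
    print(n,bot.calibration(n))
a=[]
for n in("scene","side"):
    im,d,P=cloud(n); np.savez(n+".npz",im=im,d=d,P=P); cv2.imwrite(f"pics/{n}0.png",im[:,:,::-1])
E
```

```text
{'time': 0.0, 'q': array([ 1.14909177e+00,  2.64747332e-01,  1.60537386e+00,  1.57008118e-05,
        1.27371107e+00, -3.68721107e-02]), 'joint_vel': array([-0.00050531,  0.0009636 , -0.00061853, -0.00055427, -0.00129381,
       -0.00022423]), 'joint_torque': array([-5.43666611e-04, -5.15119743e+01, -3.67313004e+01,  7.89721116e-05,
        1.32497092e-02, -1.71491740e-05]), 'tool_pos': array([0.25307622, 0.62496926, 0.22996603]), 'tcp_rot': array([-0.60067678, -3.08309751,  0.00341997]), 'wrist_force': array([ 0.31525986,  0.22908305, -0.47443954]), 'torque': array([-0.03069063, -0.04306406, -0.03275155]), 'grip_force': 0.0, 'width': 1.0044959017245692}
scene {'mtx': array([[387.28052212,   0.        , 257.52817159],
       [  0.        , 387.28052212, 191.72562292],
       [  0.        ,   0.        ,   1.        ]]), 'origin': array([-0.28003201, -0.87727708,  0.56956818]), 'orientation': array([ 1.07010484, -0.49022587, -0.76978773])}
side {'mtx': array([[393.95646408,   0.        , 259.92616075],
       [  0.        , 393.95646408, 187.45080377],
       [  0.        ,   0.        ,   1.        ]]), 'origin': array([ 0.16576872, -1.05930494,  0.56713226]), 'orientation': array([ 1.10333985, -0.25402167, -0.36284267])}
wrist {'mtx': array([[297.31863964,   0.        , 258.81249951],
       [  0.        , 297.31863964, 187.92741231],
       [  0.        ,   0.        ,   1.        ]]), 'T_tool_cam': array([[ 5.53119270e-04,  9.62767006e-01,  2.70331992e-01,
         6.77546525e-02],
       [ 9.99999831e-01, -4.83564605e-04, -3.23894809e-04,
         2.41270134e-04],
       [-1.81112253e-04,  2.70332125e-01, -9.62767111e-01,
        -1.42177310e-01],
       [ 0.00000000e+00,  0.00000000e+00,  0.00000000e+00,
         1.00000000e+00]])}
```

View pics/scene0.png

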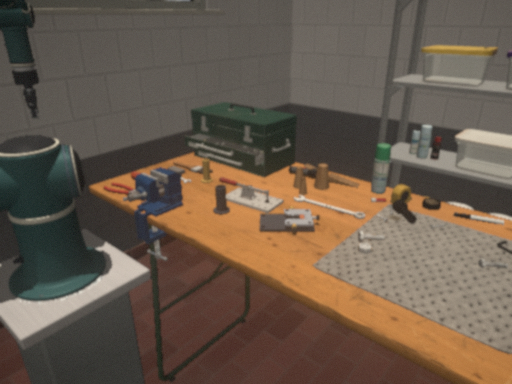

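View pics/side0.png

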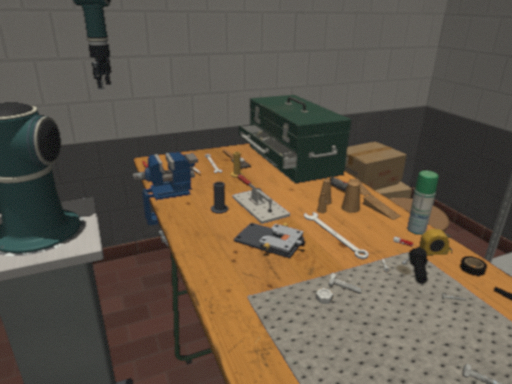

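The fixture is at side (272,239) and scene (288,222). The black bush is at side (219,197). There's a brass upright candidate at side (235,163) and scene (206,171). I'll measure these and zoom in.

```bash
python3 - <<'E'
from h import *
for n,pts in(("side",[(219,190),(235,160),(239,172),(325,190),(352,190),(282,238),(250,235),(265,205),(335,232)]),("scene",[(220,195),(206,168),(301,180),(288,218),(275,224)])):
    P=np.load(n+".npz")["P"]
    for u,v in pts: print(n,u,v,P[v,u].round(3))
z=np.load("side.npz")["im"][:,:,::-1]
a=cv2.resize(z[140:265,190:350],(800,600),interpolation=cv2.INTER_CUBIC)
cv2.imwrite("pics/c1.png",a)
E
```

```text
side 219 190 [ 0.482 -0.09   0.072]
side 235 160 [0.618 0.14  0.06 ]
side 239 172 [0.631 0.136 0.014]
side 325 190 [ 0.794 -0.162  0.049]
side 352 190 [ 0.843 -0.227  0.07 ]
side 282 238 [ 0.569 -0.32   0.026]
side 250 235 [ 0.509 -0.255  0.011]
side 265 205 [ 0.615 -0.118  0.011]
side 335 232 [ 0.73  -0.319  0.006]
scene 220 195 [ 0.474 -0.08   0.062]
scene 206 168 [0.615 0.136 0.058]
scene 301 180 [ 0.757 -0.19   0.051]
scene 288 218 [ 0.542 -0.292  0.027]
scene 275 224 [ 0.511 -0.269  0.011]
```

View pics/c1.png

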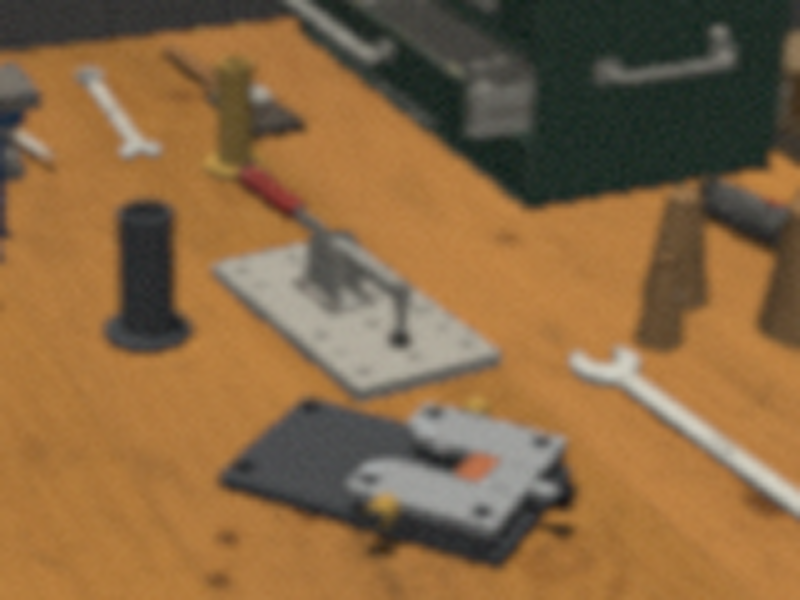

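The crop shows the brass bush at top left (235,110), with a red clamp handle close in front of it and a grey tool behind. The fixture's slot opens to the left, towards the robot, with the copper pad at (478,466). Next: rough fits of the bush and the fixture.

```bash
python3 - <<'E'
from h import *
from scipy.optimize import least_squares
for n in("side","scene"):
    Z=np.load(n+".npz"); P=Z["P"].reshape(-1,3); im=Z["im"].reshape(-1,3).astype(int)
    for name,c,r in(("brass",(.625,.135),.013),("black",(.485,-.085),.017)):
        m=(np.hypot(P[:,0]-c[0],P[:,1]-c[1])<.035)&(P[:,2]>.02)&(P[:,2]<.078); Q=P[m]
        s=least_squares(lambda p:np.hypot(Q[:,0]-p[0],Q[:,1]-p[1])-r,c,loss="soft_l1",f_scale=.002)
        mm=(np.hypot(P[:,0]-c[0],P[:,1]-c[1])<.04)
        print(n,name,m.sum(),s.x.round(4),"top",np.nanpercentile(P[mm,2],98))
    m=(abs(P[:,0]-.54)<.13)&(abs(P[:,1]+.29)<.1)&(P[:,2]>.006)&(P[:,2]<.04)&(im[:,0]-im[:,2]<25)
    Q=P[m]; print(m.sum(),cv2.minAreaRect((Q[:,:2]*1000).astype(np.float32)))
    # copper
    m=(abs(P[:,0]-.56)<.1)&(abs(P[:,1]+.31)<.1)&(P[:,2]>.018)&(P[:,2]<.04)&(im[:,0]>1.6*im[:,1])
    m2=(abs(P[:,0]-.56)<.1)&(abs(P[:,1]+.31)<.1)&(P[:,2]>.019)&(P[:,2]<.035)&(im[:,0]-im[:,2]<25)
    print("cu",m.sum(),P[m].mean(0).round(4)," plate",cv2.minAreaRect((P[m2][:,:2]*1000).astype(np.float32)))
s=bot.read_state(); print(R.from_rotvec(s["tcp_rot"]).as_matrix().round(3))
E
```

```text
side brass 110 [0.615  0.1294] top 0.08421440636149319
side black 224 [ 0.4849 -0.0714] top 0.08469676429964464
1392 ((550.0111694335938, -275.70001220703125), (190.25929260253906, 169.95013427734375), 83.52781677246094)
cu 11 [ 0.5774 -0.3185  0.0266]  plate ((572.9987182617188, -322.61700439453125), (117.51806640625, 101.04205322265625), 38.69015884399414)
scene brass 100 [0.6123 0.1342] top 0.08583172216109167
scene black 182 [ 0.4858 -0.0697] top 0.08647344755497584
745 ((544.33349609375, -283.1714172363281), (92.20207214355469, 147.32688903808594), 39.80013656616211)
cu 1 [ 0.577  -0.3148  0.0268]  plate ((566.6435546875, -309.99560546875), (91.81094360351562, 77.72840881347656), 38.60822296142578)
[[-0.927  0.375 -0.001]
 [ 0.375  0.927 -0.002]
 [ 0.    -0.002 -1.   ]]
```

>>> step_arm:
  motion:
    - [8.5, 0, 0, -5, 0]
    - [8.5, -52, -30, -5, 26]
    - [8.5, -52, -30, -5, 26]
    - [8.5, -52, -30, -5, 26]
    - [8.5, -52, -30, -5, 26]
    - [8.5, -52, -30, -5, 26]
    - [8.5, -52, -30, -5, 26]
    - [8.5, -52, -30, -5, 26]
    - [8.5, -52, -30, -5, 26]
    - [8.5, -52, -30, -5, 26]
    - [8.5, -52, -30, -5, 26]
    - [8.5, -52, -30, -5, 26]
    - [8.5, -52, -30, -5, 26]
    - [8.5, -52, -30, -5, 26]
    - [8.5, -52, -30, -5, 26]
    - [8.5, -52, -30, -5, 26]
    - [8.5, -52, -30, -5, 26]
    - [8.5, -52, -30, -5, 26]
    - [8.5, -52, -30, -5, 26]

```text
time: 2.0
tool_pos: [0.6222, 0.1535, 0.2815]
tcp_rot: [1.276, 2.87, 0.0]
wrist_force: [0.8, 1.1, 1.3]
width: 0.996
grip_force: 0.0
```

```bash
cat >> h.py <<'E'
def wcloud(save=None):
    s=bot.read_state(); im,d=bot.read_camera("wrist"); c=bot.calibration("wrist"); K=np.array(c["mtx"]); T=np.array(c["T_tool_cam"])
    v,u=np.mgrid[:384,:512]; x=(u-K[0,2])/K[0,0]; y=(v-K[1,2])/K[1,1]; th=np.hypot(x,y); k=np.tan(th)/np.maximum(th,1e-9)
    x,y=x*k,y*k
    C=np.stack([x*d,-y*d,-d],-1)@T[:3,:3].T+T[:3,3]
    P=C@R.from_rotvec(s["tcp_rot"]).as_matrix().T+s["tool_pos"]
    P[d==0]=np.nan
    if save: cv2.imwrite(save,im[:,:,::-1]); 
    return s,im,d,P
def w2p(X,s):
    c=bot.calibration("wrist"); K=np.array(c["mtx"]); T=np.array(c["T_tool_cam"])
    X=(np.atleast_2d(X)-s["tool_pos"])@R.from_rotvec(s["tcp_rot"]).as_matrix()
    C=(X-T[:3,3])@T[:3,:3]; a=np.hypot(C[:,0],C[:,1]); th=np.arctan2(a,-C[:,2])
    return np.stack([K[0,2]+K[0,0]*th*C[:,0]/a,K[1,2]-K[1,1]*th*C[:,1]/a],-1)
E
python3 - <<'E'
from h import *
s,im,d,P=wcloud("pics/w1.png"); np.savez("w1.npz",im=im,d=d,P=P,pos=s["tool_pos"],rot=s["tcp_rot"])
print(s["time"],s["tool_pos"],R.from_rotvec(s["tcp_rot"]).as_matrix().round(3))
Q=P.reshape(-1,3); m=(np.hypot(Q[:,0]-.62,Q[:,1]-.15)<.06)&(Q[:,2]>.079)&(Q[:,2]<.095)
print(m.sum(),Q[m].mean(0),Q[m].min(0),Q[m].max(0),cv2.minEnclosingCircle((Q[m][:,:2]*1000).astype(np.float32)), w2p([.62,.15,.085],s))
E
```

```text
2.0 [0.62222923 0.15346558 0.28149534] [[-0.67   0.743  0.   ]
 [ 0.743  0.67   0.   ]
 [-0.     0.    -1.   ]]
206 [0.62627516 0.14865415 0.08397621] [0.61328187 0.13639612 0.07908734] [0.63848156 0.16146198 0.08616104] ((626.1325073242188, 148.76181030273438), 12.929305076599121) [[254.81011059 166.31223689]]
```

View pics/w1.png

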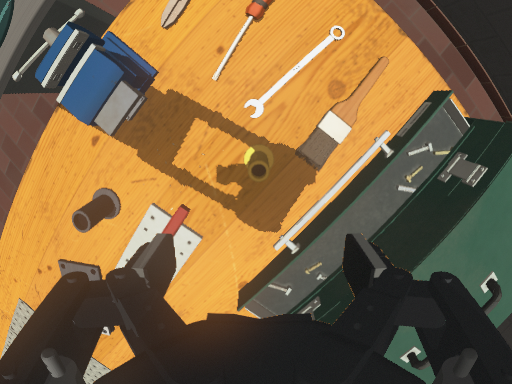

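The bush's top rim is at (258,165), fitted at (0.626,0.149) with r=12.9 mm and z=0.085, which matches the given sizes. The brush bristles are at (320,150), and a toolbox rail lies to the lower right. I'll check the clearance for the fingers and body.

```bash
python3 - <<'E'
from h import *
Z=np.load("w1.npz"); P=Z["P"].reshape(-1,3); M=R.from_rotvec(Z["rot"]).as_matrix()
L=(P-[.6261,.1488,0])@M; h=P[:,2]
m=np.isfinite(h)&(Z["d"].ravel()>.12)&(abs(L[:,0])<.07)&(abs(L[:,1])<.13)&(h>.012)
for a in np.arange(-.13,.13,.02):
    row=[]
    for b in np.arange(-.07,.07,.02):
        k=m&(L[:,1]>=a)&(L[:,1]<a+.02)&(L[:,0]>=b)&(L[:,0]<b+.02)
        row.append(int(1000*h[k].max()) if k.any() else 0)
    print(round(a,2),row)
print((np.array([.6261,.1488,.035])-Z["pos"])@M)
# fixture as seen from here
k=np.isfinite(h)&(abs(P[:,0]-.55)<.15)&(abs(P[:,1]+.29)<.1)
print(k.sum())
E
```

```text
-0.13 [55, 0, 0, 0, 0, 0, 0, 0]
-0.11 [56, 0, 0, 0, 0, 0, 0, 0]
-0.09 [0, 0, 0, 0, 0, 0, 0, 0]
-0.07 [0, 0, 0, 0, 316, 0, 0, 0]
-0.05 [0, 0, 0, 320, 316, 0, 0, 0]
-0.03 [0, 0, 0, 85, 0, 0, 0, 0]
-0.01 [0, 0, 86, 86, 85, 0, 0, 0]
0.01 [0, 0, 0, 85, 0, 0, 0, 0]
0.03 [99, 0, 0, 320, 316, 0, 0, 0]
0.05 [100, 100, 0, 0, 316, 0, 0, 0]
0.07 [112, 108, 101, 12, 12, 12, 13, 0]
0.09 [111, 112, 112, 100, 12, 14, 14, 0]
0.11 [72, 111, 112, 112, 100, 97, 14, 0]
[-0.00602935 -0.00031079  0.24649595]
3708
```

>>> step_arm:
  motion:
    - [8.5, -0.6, 0, 4, 0]
    - [8.5, -0.6, 0, 8, 0]
    - [8.5, -0.6, 0, 12, 0]
    - [8.5, -0.6, 0, 16, 0]
    - [8.5, -0.6, 0, 19, 0]
    - [8.5, -0.6, 0, 21.5, 0]
    - [8.5, -0.6, 0, 23.5, 0]
    - [8.5, -0.6, 0, 24.7, 0]
    - [8.5, -0.6, 0, 24.7, 0]
    - [8.5, -0.6, 0, 24.7, 0]

```text
time: 3.05
tool_pos: [0.6273, 0.1482, 0.035]
tcp_rot: [1.278, 2.869, 0.001]
wrist_force: [-0.1, 0.5, 0.7]
width: 0.992
grip_force: 0.0
```

>>> step_arm:
  motion:
    - [5, 0, 0, 0, 0]
    - [3.5, 0, 0, 0, 0]
    - [2, 0, 0, 0, 0]
    - [2, 0, 0, 0, 0]
    - [2, 0, 0, 0, 0]
    - [2, 0, 0, 0, 0]
    - [2, 0, 0, 0, 0]
    - [2, 0, 0, 0, 0]
    - [2, 0, 0, -1, 0]
    - [2, 0, 0, -2, 0]
    - [2, 0, 0, -5, 0]
    - [2, 0, 0, -9, 0]
    - [2, 0, 0, -12, 0]
    - [2, 0, 0, -12, 0]
    - [2, 0, 0, -12, 0]
  force: 90

```text
time: 4.55
tool_pos: [0.6271, 0.1481, 0.1551]
tcp_rot: [1.278, 2.868, 0.002]
wrist_force: [-0.7, -0.8, -3.1]
width: 0.282
grip_force: 88.5
```

>>> step_arm:
  motion:
    - [2, 0, 0, -5, 8]
    - [2, -2, -3, -10, 16]
    - [2, -4, -7, -10.5, 24]
    - [2, -6, -11, -10.5, 32]
    - [2, -8, -15, -10.5, 40]
    - [2, -10, -19, -10.5, 48]
    - [2, -12, -22, -10.5, 56]
    - [2, -14, -26, -10.5, 64]
    - [2, -16, -30, -10.5, 72]
    - [2, -18, -33, -10.5, 80]
    - [2, -18.6, -34.9, -10.5, 88]
    - [2, -18.6, -34.9, -10.5, 96]
    - [2, -18.6, -34.9, -10.5, 104]
    - [2, -18.6, -34.9, -10.5, 112]
    - [2, -18.6, -34.9, -10.5, 120]
    - [2, -18.6, -34.9, -10.5, 128]
    - [2, -18.6, -34.9, -10.5, 136]
    - [2, -18.6, -34.9, -10.5, 144]
    - [2, -18.6, -34.9, -10.5, 152]
    - [2, -18.6, -34.9, -10.5, 160]

```text
time: 6.55
tool_pos: [0.49, -0.2229, 0.256]
tcp_rot: [-3.044, 0.77, 0.009]
wrist_force: [0.2, 0.5, -1.8]
width: 0.28
grip_force: 88.9
```

>>> step_arm:
  motion:
    - [2, 0, 0, 0, 8]
    - [2, 0, 0, 0, 16]
    - [2, 0, 0, 0, 20]
    - [2, 0, 0, 0, 20]
    - [2, 0, 0, 0, 20]

```text
time: 7.05
tool_pos: [0.4906, -0.2232, 0.2572]
tcp_rot: [-2.87, 1.276, 0.006]
wrist_force: [1.4, -0.0, -2.9]
width: 0.282
grip_force: 88.9
```

```bash
python3 - <<'E'
from h import *
s,im,d,P=wcloud("pics/w2.png"); np.savez("w2.npz",im=im,d=d,P=P,pos=s["tool_pos"],rot=s["tcp_rot"])
print(s["time"],s["tool_pos"],R.from_rotvec(s["tcp_rot"]).as_matrix().round(3),s["q"])
E
```

```text
7.05 [ 0.49057468 -0.22321735  0.25718629] [[ 0.67  -0.742 -0.003]
 [-0.742 -0.67   0.002]
 [-0.003  0.001 -1.   ]] [-4.73237581e-01 -7.41253731e-03  1.86020271e+00  1.27376729e-05
  1.29241672e+00  1.93435233e+00]
```

View pics/w2.png

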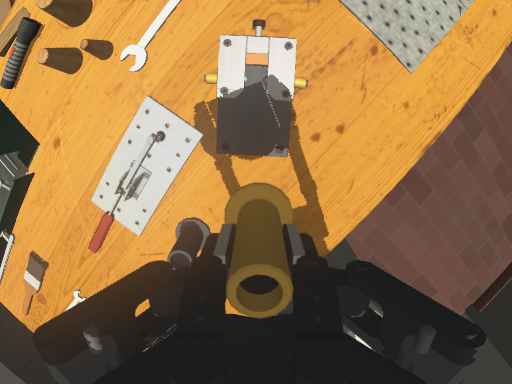

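The fixture is at the top centre, with the plate at about (257,65), copper pad (257,60), plungers (210,78)/(303,82) and apron corners (220,152)/(288,152). It's almost aligned with the tool. I'll rectify it at plate height and measure.

```bash
cat >> h.py <<'E'
def rect(im,s,c,yaw,z,ppm=4,xr=(-110,70),yr=(-75,75)):
    # rows: x from front(top=+x) ; cols: y positive to left
    xs=np.arange(xr[1],xr[0],-1/ppm)/1e3; ys=np.arange(yr[1],yr[0],-1/ppm)/1e3
    X,Y=np.meshgrid(xs,ys,indexing="ij"); c_,s_=np.cos(yaw),np.sin(yaw)
    W=np.stack([c[0]+c_*X-s_*Y,c[1]+s_*X+c_*Y,np.full_like(X,z)],-1).reshape(-1,3)
    p=w2p(W,s).reshape(*X.shape,2).astype(np.float32)
    return cv2.remap(im,p[...,0],p[...,1],cv2.INTER_CUBIC)
E
python3 - <<'E'
from h import *
Z=np.load("w2.npz"); s=dict(tool_pos=Z["pos"],tcp_rot=Z["rot"]); P=Z["P"].reshape(-1,3); im=Z["im"]
I=im.reshape(-1,3).astype(int)
m=(np.abs(P[:,2]-.026)<.003)&(np.hypot(P[:,0]-.57,P[:,1]+.31)<.09)&(I[:,0]-I[:,2]<40)
r=cv2.minAreaRect((P[m][:,:2]*1000).astype(np.float32)); print(m.sum(),r, P[m][:,2].mean())
m=(I[:,0]>1.5*I[:,2])&(np.abs(P[:,2]-.026)<.003)&(np.hypot(P[:,0]-.57,P[:,1]+.31)<.05); print("cu",m.sum(),P[m].mean(0))
a=rect(im,s,(.566,-.306),np.deg2rad(-48),.026); cv2.imwrite("pics/r2.png",a[:,:,::-1]); print(a.shape)
E
```

```text
3831 ((579.3670654296875, -316.60968017578125), (128.29151916503906, 101.92399597167969), 39.63669204711914) 0.0256111935671057
cu 266 [ 0.57537136 -0.31781814  0.02554225]
(720, 600, 3)
```

View pics/r2.png

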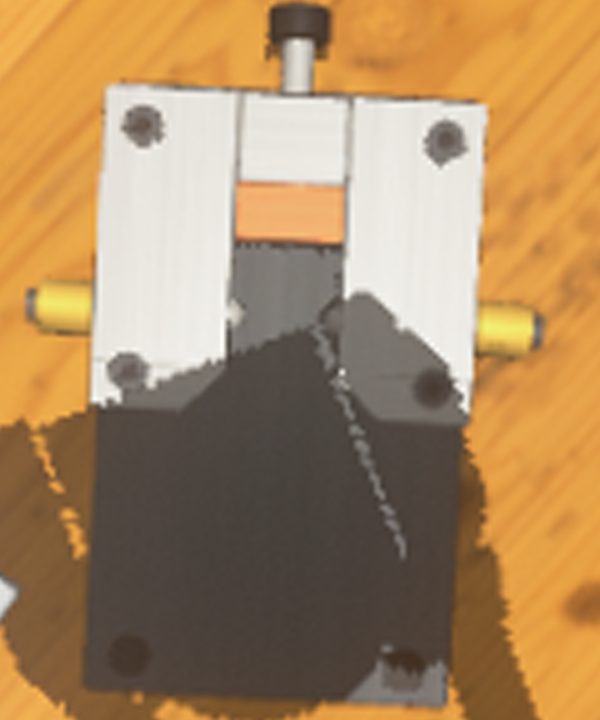

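Readings at 4 px/mm: copper front edge centre at about (288,243), plate top edge (107,85)–(487,105), slot walls at about 236/345. The yaw is therefore about -51°. I'll refine with numeric edges.

```bash
cat >> h.py <<'E'
def refine(im,s,c,yaw,rows=(18,42)):
    "edges in the fixture guess frame (mm): slot sides via copper, plate sides, copper face"
    ppm=8; a=rect(im,s,c,yaw,.026,ppm).astype(float); g=cv2.GaussianBlur(a.mean(2),(0,0),4); hue=cv2.GaussianBlur(a[...,0]-a[...,2],(0,0),4)
    out={}
    X=lambda r:70-r/ppm
    Y=lambda c_:75-c_/ppm
    def lat(sig,x0,x1,lo,hi,sign):
        pts=[]
        for x in np.arange(x0,x1,1):
            r=int((70-x)*ppm); c0,c1=int((75-hi)*ppm),int((75-lo)*ppm); gr=np.gradient(sig[r,c0:c1])*sign
            pts.append((x,Y(c0+np.argmax(gr)+.5)))
        p=np.array(pts); k=np.polyfit(p[:,0],p[:,1],1); res=p[:,1]-np.polyval(k,p[:,0]); ok=abs(res)<1.0
        k=np.polyfit(p[ok,0],p[ok,1],1); return k,ok.mean()
    # going right in columns (y decreasing)
    out["plateL"]=lat(hue,0,44,40,56,-1); out["plateR"]=lat(hue,0,44,-56,-40,1)
    out["cuL"]=lat(hue,16,26,9,19,1); out["cuR"]=lat(hue,16,26,-19,-9,-1)
    f=[]
    for y in np.arange(-9,9.1,1):
        c_=int((75-y)*ppm); r0,r1=int((70-20)*ppm),int((70-6)*ppm); gr=-np.gradient(hue[r0:r1,c_]); f.append((y,X(r0+np.argmax(gr)+.5)))
    f=np.array(f); out["face"]=np.polyfit(f[:,0],f[:,1],1)
    return out
E
python3 - <<'E'
from h import *
Z=np.load("w2.npz"); s=dict(tool_pos=Z["pos"],tcp_rot=Z["rot"]); im=Z["im"]
c=np.array([.566,-.306]); t=np.deg2rad(-48); l=np.array([-.0039,.0036]); c=c+[np.cos(t)*l[0]-np.sin(t)*l[1],np.sin(t)*l[0]+np.cos(t)*l[1]]
t=np.deg2rad(-51.1)
for i in range(3):
    o=refine(im,s,c,t); print(c,np.rad2deg(t)); [print(k,v) for k,v in o.items()]
    ds=(o["plateL"][0][0]+o["plateR"][0][0])/2; yo=(np.polyval(o["cuL"][0],20)+np.polyval(o["cuR"][0],20))/2-20*ds; xo=o["face"][1]-13
    c=c+np.array([np.cos(t)*xo-np.sin(t)*yo,np.sin(t)*xo+np.cos(t)*yo])/1e3; t+=np.arctan(ds)
print(c,np.rad2deg(t))
E
```

```text
[ 0.56606571 -0.30069286] -51.1
plateL (array([-9.95419309e-04,  4.80753788e+01]), np.float64(1.0))
plateR (array([ 2.63389711e-03, -4.78549242e+01]), np.float64(1.0))
cuL (array([ 0.05530303, 12.54128788]), np.float64(1.0))
cuR (array([  0.05075758, -14.5405303 ]), np.float64(1.0))
face [-1.33771930e-02  1.34638158e+01]
[ 0.56639168 -0.30102582] -51.05306107908177
plateL (array([-2.28153629e-03,  4.80405303e+01]), np.float64(1.0))
plateR (array([ 1.30373502e-03, -4.78803030e+01]), np.float64(1.0))
cuL (array([ 0.04318182, 12.73977273]), np.float64(1.0))
cuR (array([  0.05378788, -14.62765152]), np.float64(1.0))
face [-1.03070175e-02  1.30098684e+01]
[ 0.56642552 -0.30101116] -51.081073019793706
plateL (array([-7.57575758e-04,  4.79821970e+01]), np.float64(1.0))
plateR (array([ 2.50176180e-03, -4.79401515e+01]), np.float64(1.0))
cuL (array([ 0.05378788, 12.49734848]), np.float64(1.0))
cuR (array([  0.05530303, -14.68371212]), np.float64(1.0))
face [-1.22807018e-02  1.30032895e+01]
[ 0.56641225 -0.3010261 ] -51.031105782885795
```

>>> step_arm:
  motion:
    - [2, 1, -0.2, 3, 1]
    - [2, 2, -0.4, 6, 2]
    - [2, 3, -0.7, 9, 3.1]
    - [2, 3.8, -0.8, 12, 3.1]
    - [2, 3.8, -0.8, 14.5, 3.1]
    - [2, 3.8, -0.8, 17, 3.1]
    - [2, 3.8, -0.8, 19, 3.1]
    - [2, 3.8, -0.8, 20, 3.1]
    - [2, 3.8, -0.8, 20.5, 3.1]
    - [2, 3.8, -0.8, 20.5, 3.1]
    - [2, 3.8, -0.8, 20.5, 3.1]

```text
time: 8.2
tool_pos: [0.5238, -0.2471, 0.0554]
tcp_rot: [2.834, -1.356, 0.003]
wrist_force: [0.9, -0.7, -3.2]
width: 0.284
grip_force: 88.9
```

```bash
python3 - <<'E'
from h import *
s,im,d,P=wcloud("pics/w3.png"); np.savez("w3.npz",im=im,d=d,P=P,pos=s["tool_pos"],rot=s["tcp_rot"])
M=R.from_rotvec(s["tcp_rot"]).as_matrix()
print(s["time"],s["tool_pos"],M.round(3),s["wrist_force"])
Q=P.reshape(-1,3); L=(Q-s["tool_pos"])@M
m=(abs(L[:,0])<.03)&(abs(L[:,1])<.018)&(abs(L[:,2]+.05)<.006)
print("top",m.sum(),(L[m].max(0)+L[m].min(0))/2,np.ptp(L[m],axis=0),np.median(L[m],axis=0))
c=np.array([.56641,-.30103]);t=np.deg2rad(-51.05)
for i in range(2):
    o=refine(im,s,c,t); print(c,np.rad2deg(t)); [print(k,v) for k,v in o.items()]
    ds=(o["plateL"][0][0]+o["plateR"][0][0])/2; yo=(np.polyval(o["plateL"][0],20)+np.polyval(o["plateR"][0],20))/2-20*ds; xo=o["face"][1]-13
    c=c+np.array([np.cos(t)*xo-np.sin(t)*yo,np.sin(t)*xo+np.cos(t)*yo])/1e3; t+=np.arctan(ds)
print("seat in tool",(np.array([*c,s["tool_pos"][2]])-s["tool_pos"])@M)
a=rect(im,s,c,t,.026); cv2.imwrite("pics/r3.png",np.hstack([a,cv2.resize(im[:,150:370],(200,349))[[0]*0] if 0 else a[:,:0]])[:,:,::-1])
E
```

```text
8.2 [ 0.52377223 -0.24712045  0.0554056 ] [[ 0.627 -0.779  0.002]
 [-0.779 -0.627 -0.001]
 [ 0.002 -0.001 -1.   ]] [ 0.90334815 -0.6773374  -3.19565573]
top 2831 [ 1.85134446e-03 -2.59165759e-05 -4.99852947e-02] [0.02617422 0.03592011 0.01196512] [ 0.00758426 -0.00011826 -0.04897797]
[ 0.56641 -0.30103] -51.05
plateL (array([-8.80902044e-05,  4.75303030e+01]), np.float64(1.0))
plateR (array([ 2.19344609e-03, -4.77318182e+01]), np.float64(1.0))
cuL (array([6.06060606e-03, 1.32132576e+01]), np.float64(1.0))
cuR (array([ 3.03030303e-03, -1.34496212e+01]), np.float64(1.0))
face [-5.26315789e-03  1.33453947e+01]
[ 0.56654877 -0.30136195] -50.98968601900329
plateL (array([-1.05708245e-03,  4.76420455e+01]), np.float64(1.0))
plateR (array([ 8.72093023e-04, -4.76181818e+01]), np.float64(1.0))
cuL (array([2.28267435e-16, 1.34375000e+01]), np.float64(1.0))
cuR (array([ -0.01515152, -13.00189394]), np.float64(1.0))
face [-7.89473684e-03  1.29901316e+01]
seat in tool [0.06906564 0.00071424 0.00012343]
```

View pics/w3.png

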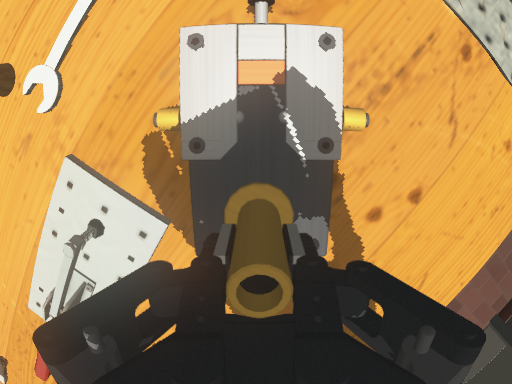

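The bush is held upright over the apron, with its hole at (260,285). The slot and copper pad are straight ahead at (262,72). Next: measure the bush axis in the tool frame with the same camera.

```bash
python3 - <<'E'
from h import *
from scipy.optimize import least_squares
Z=np.load("w3.npz"); M=R.from_rotvec(Z["rot"]).as_matrix(); L=(Z["P"].reshape(-1,3)-Z["pos"])@M; I=Z["im"].reshape(-1,3).astype(int)
br=(I[:,0]>1.6*I[:,2])
for a,b in((-.046,-.03),(-.03,-.015),(-.015,0),(0,.02)):
    m=br&(abs(L[:,1])<.0135)&(L[:,2]>a)&(L[:,2]<b)&(L[:,0]>0)&(L[:,0]<.025); Q=L[m]
    f=least_squares(lambda p:np.hypot(Q[:,0]-p[0],Q[:,1]-p[1])-.013,[0,0],loss="soft_l1",f_scale=.001); print(a,m.sum(),f.x*1e3, np.abs(f.fun).mean())
m=br&(L[:,2]>-.0515)&(L[:,2]<-.048)&(abs(L[:,1])<.016)&(abs(L[:,0])<.02); print("rim",m.sum(),cv2.minEnclosingCircle((L[m][:,:2]*1e3).astype(np.float32)),np.median(L[m][:,2]))
m=br&(L[:,2]>.025)&(L[:,2]<.033)&(abs(L[:,1])<.03)&(L[:,0]<.04)&(L[:,0]>0);Q=L[m]; print("flange",m.sum(),Q[:,2].min(),Q[:,1].min(),Q[:,1].max(),Q[:,0].max())
E
```

```text
-0.046 1107 [ 1.29241381 -0.47505317] 0.00036224035724919025
-0.03 733 [ 1.29326527 -0.57271254] 0.00022840347111385988
-0.015 559 [ 1.43341302 -0.70696202] 0.00023169614073047758
0 518 [ 1.48902877 -0.85387589] 0.00016526537946145466
rim 1584 ((0.02898622862994671, -0.6846848130226135), 15.085926055908203) -0.04930321839792179
flange 1446 0.02503370989429035 -0.021721481277808853 0.02078145920892369 0.023744693171717245
```

>>> step_arm:
  motion:
    - [2, 0, 0.12, 0.3, 0]
    - [2, 0, 0.12, 0.6, 0]
    - [2, 0, 0.12, 0.8, 0]
    - [2, 0, 0.12, 0.8, 0]
    - [2, 0, 0.12, 0.8, 0]

```text
time: 8.75
tool_pos: [0.5219, -0.2473, 0.0462]
tcp_rot: [2.834, -1.356, -0.0]
wrist_force: [0.1, -0.6, -3.1]
width: 0.281
grip_force: 88.9
```

>>> step_arm:
  motion:
    - [2, 0, 0, 0.05, 0]
    - [2, 0, 0, 0.05, 0]
    - [2, 0, 0, 0.1, 0]
    - [2, 0, 0, 0.1, 0]
    - [2, 0, 0, 0.1, 0]

```text
time: 9.25
tool_pos: [0.522, -0.2474, 0.0453]
tcp_rot: [-2.834, 1.356, -0.0]
wrist_force: [0.3, -0.4, -2.6]
width: 0.287
grip_force: 88.9
```

>>> step_arm:
  motion:
    - [2, 0, 0, 0.03, 0]
    - [2, 0, 0, 0.03, 0]
    - [2, 0, 0, 0.06, 0]
    - [2, 0, 0, 0.06, 0]
    - [2, 0, 0, 0.06, 0]

```text
time: 9.75
tool_pos: [0.5221, -0.2475, 0.0452]
tcp_rot: [2.834, -1.356, 0.0]
wrist_force: [-1.8, 0.8, 3.0]
width: 0.279
grip_force: 89.3
```

>>> step_arm:
  motion:
    - [4, 0, 0, 0, 0]
    - [4, 0, 0, 0, 0]
    - [4, 0, 0, 0, 0]
    - [4, 0, 0, 0, 0]
    - [4, 0, 0, -0.03, 0]
    - [2, 0, 0, -0.03, 0]
    - [2, 0, 0, -0.03, 0]
    - [2, 0, 0, -0.03, 0]
    - [2, 0, 0, -0.03, 0]
    - [2, 0, 0, -0.03, 0]

```text
time: 10.75
tool_pos: [0.5223, -0.2474, 0.0452]
tcp_rot: [-2.834, 1.356, -0.001]
wrist_force: [0.8, 1.1, 2.8]
width: 0.284
grip_force: 88.1
```

```bash
python3 - <<'E'
from h import *
from scipy.optimize import least_squares
s,im,d,P=wcloud("pics/w4.png")
M=R.from_rotvec(s["tcp_rot"]).as_matrix(); L=(P.reshape(-1,3)-s["tool_pos"])@M; I=im.reshape(-1,3).astype(int)
print(s["time"],s["wrist_force"],s["tool_pos"],s["grip_force"],s["width"],s["tcp_rot"])
br=(I[:,0]>1.6*I[:,2])
for a,b in((-.046,-.03),(-.03,-.015),(-.015,0),(0,.02)):
    m=br&(abs(L[:,1])<.0135)&(L[:,2]>a)&(L[:,2]<b)&(L[:,0]>0)&(L[:,0]<.025); Q=L[m]
    f=least_squares(lambda p:np.hypot(Q[:,0]-p[0],Q[:,1]-p[1])-.013,[0,0],loss="soft_l1",f_scale=.001); print(a,m.sum(),f.x*1e3)
c=np.array([.56654,-.30136]);t=np.deg2rad(-51.0)
for i in range(2):
    o=refine(im,s,c,t)
    ds=(o["plateL"][0][0]+o["plateR"][0][0])/2; yo=(np.polyval(o["plateL"][0],20)+np.polyval(o["plateR"][0],20))/2-20*ds; xo=o["face"][1]-13
    c=c+np.array([np.cos(t)*xo-np.sin(t)*yo,np.sin(t)*xo+np.cos(t)*yo])/1e3; t+=np.arctan(ds)
[print(k,v) for k,v in o.items()]
print(c,np.rad2deg(t),"tool yaw",np.rad2deg(np.arctan2(M[1,0],M[0,0])),"seat in tool",(np.array([*c,s["tool_pos"][2]])-s["tool_pos"])@M)
E
```

```text
10.75 [0.7667454  1.13965002 2.79399897] [ 0.52230616 -0.24742186  0.04523803] 88.06439995765686 0.28361499490043424 [-2.83363822e+00  1.35613594e+00 -1.02998904e-03]
-0.046 1093 [ 1.43824368 -0.50825529]
-0.03 734 [ 1.41612433 -0.57018094]
-0.015 547 [ 1.55254798 -0.69200646]
0 530 [ 1.64324185 -0.79069133]
plateL (array([7.92811839e-05, 4.76034091e+01]), np.float64(1.0))
plateR (array([ 6.25440451e-04, -4.76242424e+01]), np.float64(1.0))
cuL (array([2.28267435e-16, 1.34375000e+01]), np.float64(1.0))
cuR (array([-1.28787879e-02, -1.30859848e+01]), np.float64(1.0))
face [3.07017544e-03 1.29638158e+01]
[ 0.56641317 -0.30114948] -51.00706607447735 tool yaw -51.15013473916416 seat in tool [ 6.95101760e-02 -6.47825804e-04  3.66477328e-05]
```

>>> step_arm:
  motion:
    - [2, 0, 0, -0.06, 0]
    - [2, 0.5, 0, -0.06, 0]
    - [2, 1.0, 0, -0.06, 0]
    - [2, 1.4, 0, -0.06, 0]
    - [2, 1.8, 0, -0.06, 0]
    - [2, 2.1, 0, -0.06, 0]
    - [2, 2.4, 0, -0.06, 0]
    - [2, 2.7, 0, -0.06, 0]
    - [2, 3.0, 0, -0.06, 0]
    - [2, 3.2, 0, -0.06, 0]
    - [2, 3.2, 0, -0.06, 0]
    - [2, 3.2, 0, -0.06, 0]

```text
time: 12.0
tool_pos: [0.542, -0.2723, 0.0454]
tcp_rot: [2.834, -1.356, -0.0]
wrist_force: [0.1, 1.0, -2.5]
width: 0.278
grip_force: 88.4
```

>>> step_arm:
  motion:
    - [2, 0.2, 0, 0, 0]
    - [2, 0.4, 0, 0, 0]
    - [2, 0.6, 0, 0, 0]
    - [2, 0.8, 0, 0, 0]
    - [2, 1.0, 0, 0, 0]
    - [2, 1.2, 0, 0, 0]
    - [2, 1.2, 0, 0, 0]
    - [2, 1.2, 0, 0, 0]

```text
time: 12.8
tool_pos: [0.5495, -0.2817, 0.0456]
tcp_rot: [-2.834, 1.356, 0.0]
wrist_force: [0.0, -0.2, -2.9]
width: 0.284
grip_force: 88.4
```

```bash
python3 - <<'E'
from h import *
s,im,d,P=wcloud("pics/w5.png"); print(s["wrist_force"],s["torque"],s["tool_pos"])
E
```

```text
[ 0.01290046 -0.24629544 -2.8596172 ] [0.05178355 0.02619613 0.05147084] [ 0.54954731 -0.28167249  0.04555037]
```

View pics/w5.png

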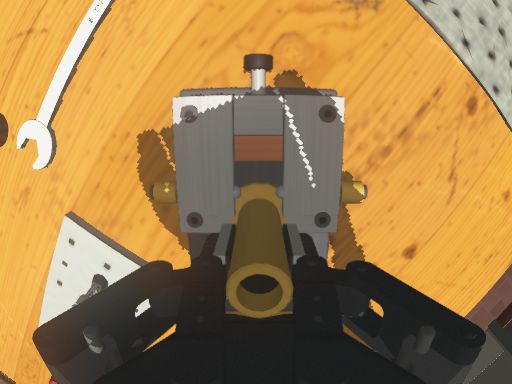

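The bush is in the slot with its front rim at (258,190), between the plunger balls and in front of the copper pad at (258,148). No side force. On past the plungers, slowly.

>>> step_arm:
  motion:
    - [2, 0.2, 0, 0, 0]
    - [2, 0.4, 0, 0, 0]
    - [2, 0.6, 0, 0, 0]
    - [2, 0.8, 0, 0, 0]
    - [2, 1.0, 0, 0, 0]
    - [2, 1.2, 0, 0, 0]
    - [2, 1.2, 0, 0, 0]
    - [2, 1.2, 0, 0, 0]

```text
time: 13.65
tool_pos: [0.5567, -0.2905, 0.0454]
tcp_rot: [-2.833, 1.356, 0.002]
wrist_force: [-1.4, 3.3, -1.3]
width: 0.281
grip_force: 88.3
```

>>> step_arm:
  motion:
    - [2, 0.1, 0, 0, 0]
    - [2, 0.2, 0, 0, 0]
    - [2, 0.3, 0, 0, 0]
    - [2, 0.4, 0, 0, 0]
    - [2, 0.5, 0, 0, 0]
    - [2, 0.6, 0, 0, 0]
    - [2, 0.7, 0, 0, 0]
    - [2, 0.7, 0, 0, 0]
    - [2, 0.7, 0, 0, 0]

```text
time: 14.55
tool_pos: [0.5612, -0.2961, 0.0453]
tcp_rot: [-2.834, 1.356, 0.001]
wrist_force: [-0.8, 3.2, -1.9]
width: 0.284
grip_force: 88.3
```

>>> step_arm:
  motion:
    - [2, 0.1, 0, 0, 0]
    - [2, 0.2, 0, 0, 0]
    - [2, 0.3, 0, 0, 0]
    - [2, 0.35, 0, 0, 0]
    - [2, 0.4, 0, 0, 0]
    - [2, 0.4, 0, 0, 0]
    - [2, 0.4, 0, 0, 0]

```text
time: 15.25
tool_pos: [0.5648, -0.3004, 0.0461]
tcp_rot: [2.833, -1.356, 0.004]
wrist_force: [2.8, -1.8, -3.2]
width: 0.281
grip_force: 88.3
```

>>> step_arm:
  motion:
    - [2, 0.04, 0, 0, 0]
    - [2, 0.08, 0, 0, 0]
    - [2, 0.08, 0, 0, 0]
    - [2, 0.08, 0, 0, 0]

```text
time: 15.65
tool_pos: [0.5649, -0.3005, 0.0459]
tcp_rot: [2.834, -1.356, 0.002]
wrist_force: [1.9, -1.6, -1.8]
width: 0.285
grip_force: 88.3
```

>>> step_arm:
  motion:
    - [2, 0.03, 0, 0, 0]
    - [2, 0.03, 0, 0, 0]
    - [2, 0.03, 0, 0, 0]

```text
time: 15.95
tool_pos: [0.5649, -0.3005, 0.0457]
tcp_rot: [2.834, -1.356, 0.001]
wrist_force: [3.1, -1.3, -0.5]
width: 0.28
grip_force: 88.3
```

>>> step_arm:
  motion:
    - [2, 0.03, 0, 0, 0]
    - [2, 0.03, 0, 0, 0]
    - [2, 0.03, 0, 0, 0]

```text
time: 16.25
tool_pos: [0.5648, -0.3006, 0.0455]
tcp_rot: [-2.834, 1.356, 0.0]
wrist_force: [1.6, -0.8, -0.2]
width: 0.281
grip_force: 88.3
```

>>> step_arm:
  motion:
    - [2, 0.03, 0, 0, 0]
    - [2, 0.06, 0, 0, 0]
    - [2, 0.06, 0, 0, 0]
    - [2, 0.06, 0, 0, 0]

```text
time: 16.65
tool_pos: [0.5649, -0.3007, 0.0454]
tcp_rot: [-2.834, 1.356, 0.002]
wrist_force: [-0.1, 1.4, -0.8]
width: 0.28
grip_force: 88.3
```

>>> step_arm:
  motion:
    - [2, 0.03, 0, 0, 0]
    - [2, 0.06, 0, 0, 0]
    - [2, 0.06, 0, 0, 0]
    - [2, 0.06, 0, 0, 0]

```text
time: 17.05
tool_pos: [0.565, -0.3009, 0.0453]
tcp_rot: [-2.833, 1.356, 0.003]
wrist_force: [-1.7, 4.2, 0.9]
width: 0.287
grip_force: 88.3
```

>>> step_arm:
  motion:
    - [2, 0.04, 0, 0, 0]
    - [2, 0.08, 0, 0, 0]
    - [2, 0.12, 0, 0, 0]
    - [2, 0.12, 0, 0, 0]
    - [2, 0.12, 0, 0, 0]

```text
time: 17.55
tool_pos: [0.5652, -0.3011, 0.0454]
tcp_rot: [-2.833, 1.356, 0.006]
wrist_force: [-3.6, 7.0, 3.7]
width: 0.282
grip_force: 88.4
```

```bash
python3 - <<'E'
from h import *
F=[]
for i in range(2):
    s,im,d,P=wcloud(); F.append(s["wrist_force"])
M=R.from_rotvec(s["tcp_rot"]).as_matrix(); print(F,[f@M[:,0] for f in F],s["tool_pos"])
a=rect(im,s,(.56641,-.30115),np.deg2rad(-51),.026,8,(-10,45),(-40,40)); cv2.imwrite("pics/r6.png",a[:,:,::-1])
E
```

```text
[array([-3.55461671,  6.98996891,  3.7486893 ]), array([-2.93921235,  5.71986738,  3.845273  ])] [np.float64(-7.688015888789391), np.float64(-6.313193360561558)] [ 0.56516107 -0.30107165  0.04536416]
```

View pics/r6.png

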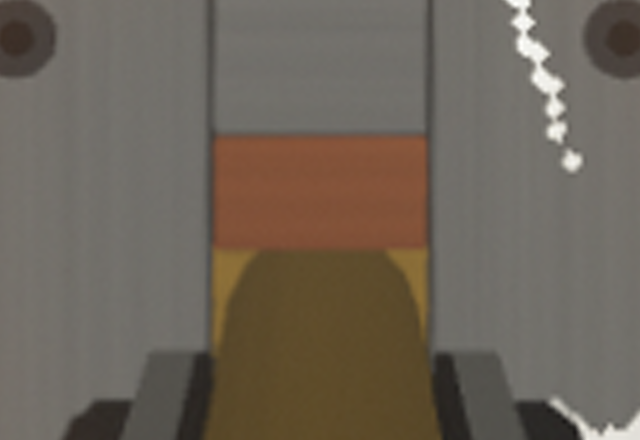

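The barrel is touching the copper pad's front edge across (250–395, 250). Now building up the push.

>>> step_arm:
  motion:
    - [2, 0.05, 0, 0, 0]
    - [2, 0.1, 0, 0, 0]
    - [2, 0.15, 0, 0, 0]
    - [2, 0.15, 0, 0, 0]
    - [2, 0.15, 0, 0, 0]

```text
time: 18.15
tool_pos: [0.5653, -0.3012, 0.0454]
tcp_rot: [-2.832, 1.355, 0.01]
wrist_force: [-5.7, 9.5, 8.3]
width: 0.281
grip_force: 88.7
```

>>> step_arm:
  motion:
    - [2, 0.05, 0, -0.02, 0]
    - [2, 0.1, 0, -0.04, 0]
    - [2, 0.14, 0, -0.04, 0]
    - [2, 0.14, 0, -0.04, 0]
    - [2, 0.14, 0, -0.04, 0]

```text
time: 18.65
tool_pos: [0.5654, -0.3014, 0.0455]
tcp_rot: [-2.831, 1.355, 0.013]
wrist_force: [-6.0, 11.8, 8.8]
width: 0.284
grip_force: 88.9
```

>>> step_arm:
  motion:
    - [2, 0.05, 0, -0.02, 0]
    - [2, 0.1, 0, -0.04, 0]
    - [2, 0.15, 0, -0.06, 0]
    - [2, 0.15, 0, -0.06, 0]
    - [2, 0.15, 0, -0.06, 0]
    - [2, 0.15, 0, -0.06, 0]

```text
time: 19.25
tool_pos: [0.5656, -0.3015, 0.0456]
tcp_rot: [-2.83, 1.355, 0.017]
wrist_force: [-7.1, 13.8, 8.6]
width: 0.282
grip_force: 89.0
```

>>> step_arm:
  motion:
    - [2, 0.05, 0, -0.03, 0]
    - [2, 0.1, 0, -0.05, 0]
    - [2, 0.14, 0, -0.07, 0]
    - [2, 0.14, 0, -0.07, 0]
    - [2, 0.14, 0, -0.07, 0]
    - [2, 0.14, 0, -0.07, 0]
    - [2, 0.14, 0, -0.07, 0]
    - [2, 0.14, 0, -0.07, 0]
    - [2, 0.14, 0, -0.07, 0]
    - [2, 0.14, 0, -0.07, 0]

```text
time: 20.25
tool_pos: [0.5656, -0.3017, 0.0456]
tcp_rot: [-2.829, 1.355, 0.021]
wrist_force: [-7.4, 15.5, 7.4]
width: 0.285
grip_force: 89.0
```

>>> step_arm:
  motion:
    - [2, 0.04, 0, -0.04, 0]
    - [2, 0.08, 0, -0.06, 0]
    - [2, 0.08, 0, -0.06, 0]
    - [2, 0.08, 0, -0.06, 0]
    - [2, 0.08, 0, -0.06, 0]
    - [2, 0.08, 0, -0.06, 0]
    - [2, 0.08, 0, -0.06, 0]

```text
time: 20.95
tool_pos: [0.5657, -0.3018, 0.0457]
tcp_rot: [-2.829, 1.355, 0.023]
wrist_force: [-8.1, 15.5, 6.4]
width: 0.283
grip_force: 88.9
```

>>> step_arm:
  motion:
    - [2, -0.1, 0, 0.03, 0]
    - [2, -0.2, 0, 0.06, 0]
    - [2, -0.3, 0, 0.1, 0]
    - [2, -0.4, 0, 0.13, 0]
    - [2, -0.5, 0, 0.16, 0]
    - [2, -0.55, 0, 0.18, 0]
    - [2, -0.55, 0, 0.18, 0]
    - [2, -0.55, 0, 0.18, 0]

```text
time: 21.75
tool_pos: [0.5653, -0.3012, 0.0454]
tcp_rot: [-2.832, 1.356, 0.009]
wrist_force: [-3.5, 7.6, 4.0]
width: 0.284
grip_force: 88.9
```

>>> step_arm:
  motion:
    - [2, -0.1, 0, -0.03, 0]
    - [2, -0.2, 0, -0.03, 0]
    - [2, -0.25, 0, -0.03, 0]
    - [2, -0.25, 0, -0.03, 0]
    - [2, -0.25, 0, -0.03, 0]

```text
time: 22.25
tool_pos: [0.565, -0.301, 0.0455]
tcp_rot: [-2.833, 1.356, 0.002]
wrist_force: [1.0, 4.6, -6.7]
width: 0.284
grip_force: 88.5
```

>>> step_arm:
  motion:
    - [2, -0.04, 0, 0.05, 0]
    - [2, -0.04, 0, 0.05, 0]
    - [2.6, -0.04, 0, 0.05, 0]
    - [3, -0.04, 0, 0.05, 0]
    - [4, -0.04, 0, 0.05, 0]
    - [6, -0.04, 0, 0.05, 0]
    - [6, -0.04, 0, 0.05, 0]
    - [6, -0.04, 0, 0.05, 0]

```text
time: 23.05
tool_pos: [0.5654, -0.3014, 0.0462]
tcp_rot: [2.834, -1.356, 0.001]
wrist_force: [-0.7, 0.4, 0.4]
width: 0.698
grip_force: 0.0
```

```bash
python3 - <<'E'
from h import *
from scipy.optimize import least_squares
s,im,d,P=wcloud()
M=R.from_rotvec(s["tcp_rot"]).as_matrix(); L=(P.reshape(-1,3)-s["tool_pos"])@M; I=im.reshape(-1,3).astype(int)
print(s["time"],s["wrist_force"],s["grip_force"],s["width"])
br=(I[:,0]>1.6*I[:,2])
for a,b in((-.046,-.03),(-.03,-.015),(-.015,0),(0,.02)):
    m=br&(abs(L[:,1])<.0135)&(L[:,2]>a)&(L[:,2]<b)&(L[:,0]>0)&(L[:,0]<.025); Q=L[m]
    f=least_squares(lambda p:np.hypot(Q[:,0]-p[0],Q[:,1]-p[1])-.013,[0,0],loss="soft_l1",f_scale=.001); print(a,m.sum(),f.x*1e3)
o=refine(im,s,(.56641,-.30115),np.deg2rad(-51)); [print(k,v) for k,v in o.items()]
print((np.array([.56641,-.30115,0])-s["tool_pos"])@M)
a=rect(im,s,(.56641,-.30115),np.deg2rad(-51),.026,8,(-10,45),(-40,40)); cv2.imwrite("pics/r7.png",np.vstack([a[:,:,::-1]]))
E
```

```text
23.05 [-0.74348822  0.43840817  0.4062809 ] 0.0 0.6978917811735361
-0.046 1085 [ 0.16746172 -1.09589361]
-0.03 717 [ 0.22930706 -1.05048806]
-0.015 560 [ 0.44843694 -1.08349495]
0 593 [ 0.81477618 -1.17097889]
plateL (array([-4.05844156e-03,  4.76593552e+01]), np.float64(0.9772727272727273))
plateR (array([ 3.75000e-02, -4.92125e+01]), np.float64(0.09090909090909091))
cuL (array([-0.01818182, 13.61022727]), np.float64(1.0))
cuR (array([ 5.30303030e-03, -1.34837121e+01]), np.float64(1.0))
face [3.28947368e-03 1.36348684e+01]
[ 0.00037713 -0.00094753  0.04620533]
```

View pics/r7.png

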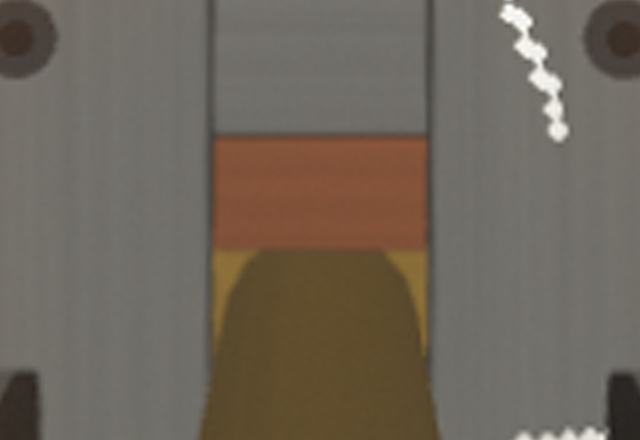

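The bush is released and upright, still touching the pad across (250–395, 250), and the fingers are clear on both sides. Retreating.

>>> step_arm:
  motion:
    - [7, 0, 0, 0, 0]
    - [7, 0, 0, -1, 0]
    - [7, 0, 0, -2.5, 0]
    - [7, 0, 0, -5, 0]
    - [7, 0, 0, -8, 0]
    - [7, 0, 0, -12, 0]
    - [7, 0, 0, -16, 0]
    - [7, 0, 0, -16, 0]
    - [7, -4, 0, -16, 0]
    - [7, -8, 0, -16, 0]
    - [7, -8, 0, -16, 0]
    - [7, -8, 0, -16, 0]

```text
time: 24.3
tool_pos: [0.5149, -0.2384, 0.2068]
tcp_rot: [2.834, -1.355, 0.003]
wrist_force: [-0.0, 0.1, 0.8]
width: 0.818
grip_force: 0.0
```

```bash
python3 - <<'E'
from h import *
s,im,d,P=wcloud("pics/w8.png"); print(s["time"],s["wrist_force"],s["tool_pos"])
Q=P.reshape(-1,3); I=im.reshape(-1,3).astype(int); M=R.from_rotvec(s["tcp_rot"]).as_matrix()
m=(np.hypot(Q[:,0]-.566,Q[:,1]+.301)<.03)&(abs(Q[:,2]-.095)<.003)&(I[:,0]>1.5*I[:,2])
c,r=cv2.minEnclosingCircle((Q[m][:,:2]*1e3).astype(np.float32)); t=np.deg2rad(-51)
d=np.array(c)/1e3-[.56641,-.30115]; print(m.sum(),c,r,Q[m][:,2].mean(),"fix xy",d@[np.cos(t),np.sin(t)],d@[-np.sin(t),np.cos(t)])
E
```

```text
24.3 [-0.03192963  0.14379602  0.81781068] [ 0.51489684 -0.23843564  0.20678747]
368 (566.3300170898438, -301.037353515625) 12.937987327575684 0.09461020217272555 fix xy -0.00013787763670114836 8.732333983779215e-06
```

View pics/w8.png

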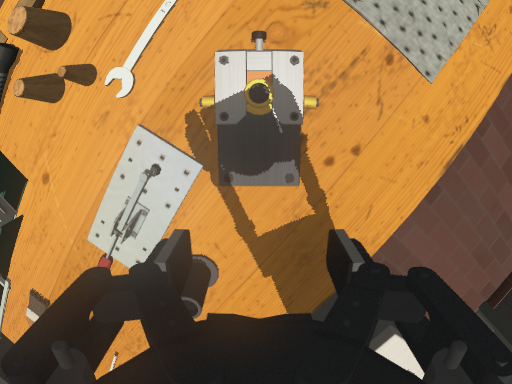

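The bush stands at (258,95) in the slot, within 0.2 mm of the seat and at the right height (0.095). The robot is clear of everything, so I'm handing in.

```bash
python3 -c "
from workcell import bot
print(bot.finish_job())"
```

```text
the job is handed in; nothing more can be done
None
```

The brass bush is standing in the fixture, pressed home against the copper pad at an estimated 18 N (wrist reading about 17 N) and released, measured within 0.2 mm of its seat before hand-in; the hand-in returned no verdict.

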